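# Square up a frame corner and hold it

## Task

Pick up the assembly square by its black upright grip and press it, lying flat on the jig bed, into the corner between the two rails so that the loose rail is swung out to a right angle and the square sits fully home, with its outer edges flush against both rails. Finish while still gripping the square and pushing it lightly into both rails: do not let go. Leave the lamp, beacon and bin where they stand.

Things in the scene. Friction and masses are not known exactly. Their poses are not given: they have to be found in the camera images.
- jig: Corner jig, fixed to the bench: a grey bed plate 260 (x) x 250 (y) x 12 mm thick carrying two aluminium rails, each 20 mm wide and 30 mm tall (tops 42 mm above the bench). Origin at the centre of the bed's underside. The fixed rail runs along the jig's y on its +x side; the loose rail leaves the corner roughly along the jig's -x, on its +y side.
- corner (a point): The jig's inside corner, on the bed's top face, where the rails' inner faces meet; also the loose rail's pivot axis. At (85, 80, 12) mm in the jig's frame, with the jig's axes. The fixed rail's inner face is x = 0 here (open side -x), from y = +20 to -200 mm; when square, the loose rail's inner face is y = 0 (open side -y).
- loose_rail_end (a point): Free end of the loose rail: on its inner face, 15 mm above the bed, 200 mm from the corner. The loose rail is 200 x 20 x 30 mm, held by one finger-tight bolt; seen from above it turns about the corner. It stays where it is left; about 0.25 N m turns it (roughly 2 N near its end). Axes: -x along the rail from the corner, inner face towards -y.
- loose_rail (a joint): Angle of the loose rail, rad: 0 when exactly square to the fixed rail, positive when it leans inward so that the corner is less than a right angle. Starts between 0.10 and 0.26; it can go from -0.12 to 0.30.
- square: Loose assembly square, about 0.45 kg, flat on the bench: an aluminium L 24 mm thick, legs 30 mm wide, black upright grip on a web in its inside angle. Origin on the underside below the grip. Long leg (150 mm) along its -x, outer edge the face y = +45 mm; short leg (115 mm) along its -y, outer edge x = +50 mm. Home, its axes match the jig's: long leg on the loose rail, short on the fixed.
- square_grip (a point): The point to grip: in the black upright grip, 50 mm above the square's underside, axes as the square's. The grip is 44 mm along x, 20 mm along y (pinch it across y) and its top is 75 mm above the underside.
- square_heel (a point): Outer corner of the square, where its two outer edges would meet (the very tip has an 8 mm relief notch), on the underside, at (50, 45, 0) mm in the square's frame, same axes. It coincides with the corner point when the square is home.
- lamp: Bystander: green flanged lamp, 110 mm across, 107 mm tall, standing at the side. Origin at the centre of its underside.
- beacon: Bystander: red beacon on an aluminium foot, 84 mm across, 103 mm tall. Origin at the centre of its underside.
- bin: Bystander: open white bin 90 x 140 x 40 mm beyond the jig. Origin at the centre of its underside.
Not all that is in view belongs to the job. Of the things that look like the square, take the one that is nearest to the robot's base at the start.

How it is judged:
On the way:
1. the square is lifted off the bench by its grip (height (world z) of square_grip above 0.058 m and contact force between the fingers and square above 1 N), for 0.2 s.
At the end, for the whole second after the job is handed in: The square lies flat on the jig bed (within 6 mm of it and 0.05 rad of level), its heel within 4 mm of the corner and its axes within 2 degrees of the jig's; the loose rail is within 2 degrees of square; the square presses on each rail with more than 0.5 N, is at rest, and the fingers still grip it (horizontal distance between square_heel and corner below 0.004 m and z of square_heel in the frame of corner between -0.003 and 0.006 m and angle between square's own z axis and vertical below 0.05 rad and angle between the x axis of square and the x axis of jig, either way round below 0.035 rad and value of joint loose_rail between -0.035 and 0.035 rad and contact force between square and jig_c1 above 0.5 N and contact force between square and loose_rail_c0 above 0.5 N and contact force between the fingers and square above 1 N and linear speed of square below 0.02 m/s); the arm keeps its last pose, push and grip.
It fails at once if the green lamp is knocked out of place (moved more than 30 mm) (distance of lamp from where it was at the start of the episode above 0.03 m).
It fails at once if the red beacon is knocked out of place (moved more than 30 mm) (distance of beacon from where it was at the start of the episode above 0.03 m).
It fails at once if the white bin is knocked out of place (moved more than 30 mm) (distance of bin from where it was at the start of the episode above 0.03 m).
It also fails if it takes over 45 s, if anything falls off the work surface, if the arm or the gripper's body presses on something with over 40 N, if the wrist force passes 120 N, or if a joint passes its speed limit or range.

## Robot

A 6-joint arm with a two-finger parallel gripper is mounted at the origin on the work surface. World frame = base frame: x ahead of the robot, y to its left, z up, the work surface at z = 0. Lengths are in m, angles in rad, forces in N, time in s.
With the tool pointing down it reaches from about 0.375 to 0.975 m from the base axis. Payload 3.8 kg.
Tool frame: the origin (TCP) lies midway between the tips of the shut fingers; the grasp point (between the pads) lies 19 mm behind it; z points along the fingers, y is the direction in which the jaws open and shut (so a half turn about z gives the same grasp; the last joint's range is limited). The gripper opens to 85 mm and grips with 20 to 120 N. Pads are 22 mm wide; open, the fingers measure 114 mm over their backs; the gripper's body (76 mm by 85 mm) begins 54 mm behind the grasp point. The pads swing forward as they close: fully open they stand 13 mm farther back than shut.
Start: joints at [-0.037, 0.264, 1.604, -0, 1.274, -0.037], TCP at [0.675, -0, 0.231] pointing down, gripper open.
Joint ranges: [-2.63, 2.63], [-0.94, 2.18], [0.31, 2.57], [-1.31, 4.45], [0, 2.66], [-2.55, 2.55]. Speed limits (rad/s): [2.57, 2.57, 3.14, 3.14, 3.14, 3.14].

## Interface

Orientations are given as a rotation vector (axis times angle).
In Python, from workcell import bot gives the robot as it stands.
- The arm moves only by the shell command python3 -m inch 'ROWS' [FORCE]. ROWS is JSON, a list of rows, each an object of numbers: "dx", "dy", "dz": the shift along the tool's x, y, z in m; "ax", "ay", "az": the turn, a rotation vector about the tool's x, y, z in degrees; "fingers": the opening, from -1 (shut) to 1 (fully open). A call has 1 to 20 rows; each row is the pose to reach, as a shift and turn from the pose measured when the call began, along the tool's axes at that moment; what a row does not reach only later rows make up. A row lasts 1/8 s, in which the tool goes at most 62.5 mm and 10.7 degrees, less where a joint would pass 70% of its speed; a pose out of reach is approached as far as the arm can. A call with a gripper value outside its range is refused whole. The fingers move at their own pace and stop on an object; FORCE is the grip in N (left out, the last holds). Time passes only in rows, so rows that repeat a pose let the fingers close. It gives the time, the measured TCP pose, the force and the opening at its end, in the units of the state.
- bot.read_state(): the state, without advancing time (a new reading comes with each control period).
- bot.read_camera(name): name is "scene" or "side" or "wrist"; returns (picture, depth): 400x640x3 uint8, blue, green, red; 400x640 float32, m along the optical axis (not along the pixel's ray), 0 where there is no reading.
- bot.get_calibration(name): a dict with "intrinsics" (3x3 intrinsics, pixels), "distortion" ([k1, k2, p1, p2, k3] as OpenCV has them; the pictures are not rectified), "view" (4x4, takes a point from world to camera coordinates). Camera axes: x right, y down, z forward; pixel columns grow to the right and rows downward; lengths in m; the calibration is good to about 2 mm. A picture is of the moment at which its call begins: read the wrist's pose just before it. get_calibration takes no time and is no camera call; for the wrist camera it gives the pose at the moment of the call.
- bot.finish_job(): hands the job in, once; it reports no verdict.
Trained networks look in the newest picture that a camera, given by its name, has taken for a name from the list of things; names that differ only in an ending like _2 or _b are one class to them, and where a whole thing is asked for, a point or a joint stands for the part that bears it (a point fixed in the world has none). Each returns a list of dicts, best first, with "p" (0 to 1); they miss things now and then, are a little off and sometimes report something else, mostly with a low value. They report only what shows in the picture. A call takes as long as a camera call. They do not tell look-alikes from the thing itself.
- bot.masks_of(camera, thing): "region" (400x640 bool, what is visible of it) and "box" ([left, top, right, bottom] in pixels, round what is visible of it).
The state is a dict: "time": time; "q": joint angles; "joint_vel": joint speeds; "joint_torque": joint torques, N m; "tool_pos": TCP position; "tcp_rot": TCP orientation; "wrist_force": force on the tool from outside, world axes, zero at the start; "torque": the same for the moment, N m; "width": opening from 0.0 (shut) to 1.0 (fully open).
Only numpy, scipy, OpenCV 4.12 (cv2) and the standard library are available. Lean on these libraries where they do the work, as an engineer would, in place of code of your own. Each camera call takes 0.05 s, during which the arm holds its last target. There are 200 camera calls.

## Working session

There is one attempt and no reset: what is moved stays moved. The work goes in short steps, Python scripts to look and compute and a shell command to move; the robot and the scene stay as the last step left them, time stands still between calls to the robot, and variables do not carry over. Pictures are saved under pics/ and viewed, about 8 in all and at most 12, crops included, and the job is handed in when it is done.

```bash
ls; mkdir -p pics
cat > h.py <<'E'
import numpy as np, cv2
from workcell import bot
from scipy.spatial.transform import Rotation as R
def world(cam,depth,cal=None):
    c=cal or bot.get_calibration(cam); K=np.array(c["intrinsics"],float); D=np.array(c["distortion"],float)
    v,u=np.mgrid[0:400,0:640]; p=np.stack([u,v],-1).reshape(-1,1,2).astype(np.float64)
    n=cv2.undistortPoints(p,K,D).reshape(400,640,2)
    P=np.concatenate([n*depth[...,None],depth[...,None]],-1)
    T=np.linalg.inv(np.array(c["view"])); W=P@T[:3,:3].T+T[:3,3]; W[depth<=0]=np.nan
    return W
def proj(cam,pts):
    c=bot.get_calibration(cam); V=np.array(c["view"])
    return cv2.projectPoints(np.array(pts,float).reshape(-1,3),cv2.Rodrigues(V[:3,:3])[0],V[:3,3],np.array(c["intrinsics"],float),np.array(c["distortion"],float))[0].reshape(-1,2)
E
python3 - <<'E'
from h import *
out=[]
for cam in ["scene","wrist"]:
    im,d=bot.read_camera(cam); W=world(cam,d); np.savez(f"{cam}0.npz",im=im,W=W); cv2.imwrite(f"pics/{cam}0.png",im)
    for t in ["jig","square","loose_rail_end","square_grip","lamp","beacon","bin"]:
        for m in bot.masks_of(cam,t):
            r=m["region"]; w=W[r]; w=w[~np.isnan(w[:,0])]
            print(cam,t,round(m["p"],2),np.round(m["box"]),r.sum(),np.round(np.median(w,0),3) if len(w) else None, np.round(np.percentile(w[:,2],98),3) if len(w) else None)
s=bot.read_state();print({k:np.round(v,3) for k,v in s.items()})
E
```

```text
pics
scene jig 0.66 [309. 159. 386. 205.] 1917 [0.569 0.131 0.011] 0.047
scene square 0.95 [161. 237. 197. 270.] 712 [ 0.341 -0.587  0.021] 0.075
scene square 0.87 [273. 201. 302. 239.] 546 [ 0.541 -0.165  0.022] 0.075
scene square 0.7 [283. 243. 330. 275.] 705 [ 0.708 -0.25   0.021] 0.076
scene loose_rail_end 0.48 [352. 163. 373. 173.] 121 [0.564 0.262 0.037] 0.051
scene square_grip 0.86 [273. 200. 302. 238.] 562 [ 0.545 -0.166  0.021] 0.075
scene square_grip 0.84 [279. 242. 328. 275.] 662 [ 0.71  -0.249  0.021] 0.076
scene square_grip 0.84 [160. 239. 201. 271.] 628 [ 0.343 -0.589  0.022] 0.076
scene lamp 0.93 [393. 122. 425. 159.] 716 [0.631 0.49  0.083] 0.113
scene beacon 0.83 [219. 264. 244. 292.] 524 [ 0.602 -0.511  0.082] 0.106
scene bin 0.95 [354. 207. 390. 249.] 837 [0.787 0.041 0.006] 0.041
scene bin 0.22 [307. 160. 383. 208.] 1864 [0.568 0.132 0.011] 0.045
wrist jig 0.72 [ 57.   0. 329. 145.] 28919 [0.533 0.123 0.013] 0.044
wrist square 0.84 [301. 295. 384. 364.] 3747 [ 0.7   -0.215  0.025] 0.076
wrist square 0.77 [130. 245. 259. 327.] 3651 [ 0.518 -0.138  0.025] 0.026
wrist square_grip 0.96 [306. 294. 385. 365.] 3726 [ 0.7   -0.216  0.025] 0.076
wrist square_grip 0.76 [128. 248. 258. 326.] 3858 [ 0.52  -0.137  0.025] 0.027
wrist bin 0.9 [371.  70. 465. 206.] 11131 [0.798 0.037 0.004] 0.041
{'time': np.float64(0.8), 'q': array([-0.037,  0.264,  1.604,  0.   ,  1.274, -0.037]), 'joint_vel': array([-0.001, -0.   , -0.   ,  0.001, -0.001, -0.001]), 'joint_torque': array([ -0.   , -51.498, -36.77 ,  -0.   ,   0.   ,   0.   ]), 'tool_pos': array([0.675, 0.   , 0.231]), 'tcp_rot': array([2.221, 2.221, 0.   ]), 'wrist_force': array([ 0.387, -0.736, -0.12 ]), 'torque': array([ 0.036,  0.044, -0.026]), 'width': np.float64(1.002)}
```

View pics/scene0.png

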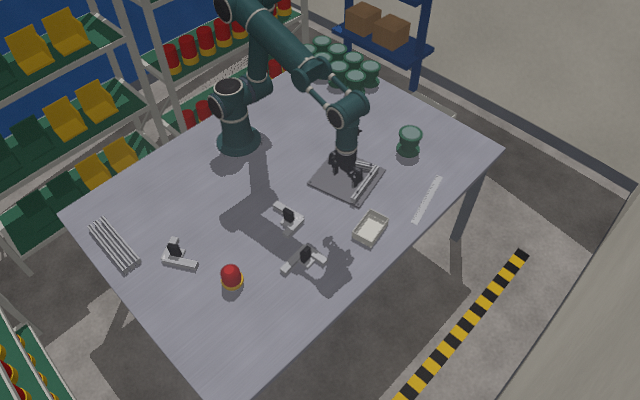

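The scene shows three squares: A at (179,255), 0.68 m from the base; B at (287,218), 0.57 m; and C at (305,258), 0.75 m. B is nearest, so it fits the description. The jig is at (347,182), the bin at (371,228), the lamp at (409,140) and the beacon at (231,278). The wrist view should confirm B.

Run:
```python
from h import *
z=np.load("wrist0.npz"); im=z["im"]; W=z["W"]
cv2.imwrite("pics/w0b.png",cv2.resize(im[0:400,40:480],None,fx=1.5,fy=1.5,interpolation=cv2.INTER_CUBIC))
# square B slices
Z=W[...,2]
def box(lo,hi,x0,x1,y0,y1): return (Z>lo)&(Z<hi)&(W[...,0]>x0)&(W[...,0]<x1)&(W[...,1]>y0)&(W[...,1]<y1)
for lo,hi in [(0.018,0.032),(0.065,0.085)]:
    m=box(lo,hi,.40,.64,-.28,-.05); p=W[m]; print(lo,len(p),p.min(0).round(3) if len(p) else'',p.max(0).round(3) if len(p) else '')
    if len(p): print(cv2.minAreaRect(p[:,:2].astype(np.float32)*1000), np.median(p,0).round(3))
# jig rails
m=box(.034,.055,.40,.72,-.02,.30); p=W[m]; print("rails",len(p),p.min(0).round(3),p.max(0).round(3))
m2=box(.006,.018,.40,.76,-.05,.32); p=W[m2]; print("bed",len(p),cv2.minAreaRect(p[:,:2].astype(np.float32)*1000))
# top-down raster
lo=np.array([.38,-.30]); H=np.zeros((400,640,3),np.uint8)
q=W[~np.isnan(Z)]; c=im[~np.isnan(Z)]
ix=((q[:,0]-.38)*1000).astype(int); iy=((q[:,1]+.30)*1000).astype(int)
ok=(ix>=0)&(ix<400)&(iy>=0)&(iy<640)
H[ix[ok],iy[ok]]=c[ok]; 
hz=np.zeros((400,640),np.uint8); hz[ix[ok],iy[ok]]=np.clip(q[ok,2]*3000,0,255)
cv2.imwrite("pics/top0.png",np.vstack([cv2.applyColorMap(hz,2)]))
```

```text
0.018 2912 [ 0.421 -0.228  0.018] [ 0.584 -0.111  0.028]
((502.4063720703125, -177.98196411132812), (150.16810607910156, 116.214599609375), 8.30942440032959) [ 0.515 -0.141  0.025]
0.065 0  
rails 2058 [0.622 0.082 0.034] [0.66  0.17  0.049]
bed 26763 ((585.2384643554688, 96.12326049804688), (193.4060821533203, 396.9891662597656), 77.66610717773438)
```

View pics/w0b.png

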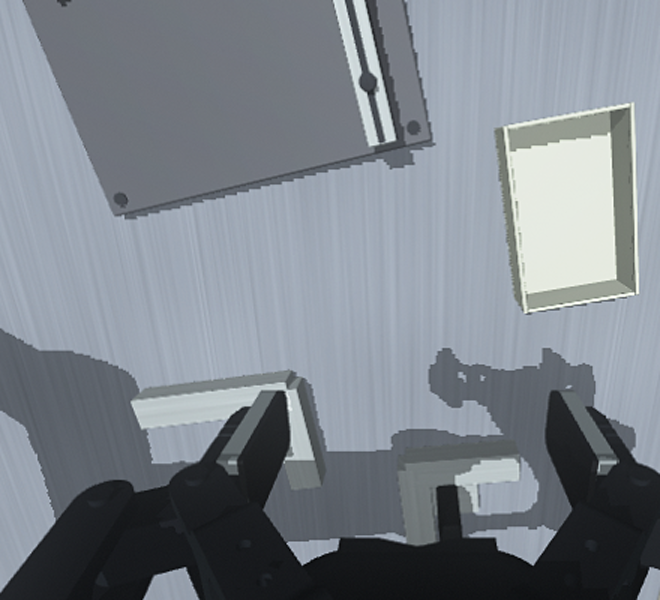

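View pics/top0.png

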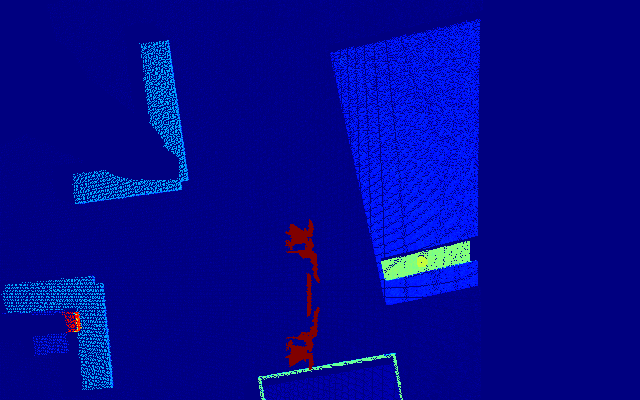

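B's long leg runs toward the robot (-x world) and its outer edges face +y and +x. It has the right handedness and size (150 x 116 mm), at crop (235,420). Only part of the jig is visible, so I'll raise the arm and move over it for the full view.

```bash
python3 -m inch '[{"dx":0.05,"dy":-0.03,"dz":-0.04},{"dx":0.1,"dy":-0.06,"dz":-0.08},{"dx":0.13,"dy":-0.09,"dz":-0.13},{"dx":0.13,"dy":-0.09,"dz":-0.13},{"dx":0.13,"dy":-0.09,"dz":-0.13}]'
python3 - <<'E'
from h import *
for cam in ["scene","wrist","side"]:
    cal=bot.get_calibration(cam); im,d=bot.read_camera(cam); W=world(cam,d,cal); np.savez(f"{cam}1.npz",im=im,W=W); cv2.imwrite(f"pics/{cam}1.png",im)
z=np.load("scene1.npz");W=z["W"];im=z["im"]
m=(W[...,2]>.045)&(W[...,2]<.09)&(W[...,0]>.45)&(W[...,0]<.6)&(W[...,1]>-.24)&(W[...,1]<-.09); p=W[m]
print("grip scene",len(p),np.median(p,0),p.min(0),p.max(0))
W=np.load("wrist1.npz")["W"];Z=W[...,2]
H=np.zeros((500,700),np.uint8); q=W[~np.isnan(Z)]
ix=((q[:,0]-.38)*1000).astype(int); iy=((q[:,1]+.30)*1000).astype(int); ok=(ix>=0)&(ix<500)&(iy>=0)&(iy<700)
H[ix[ok],iy[ok]]=np.clip(q[ok,2]*3000,0,255)
im1=np.load("wrist1.npz")["im"]
cv2.imwrite("pics/both1.png",np.hstack([cv2.resize(im1,(480,300)),cv2.resize(cv2.applyColorMap(H,2)[:,:],(420,300))])[:, :800])
def rect(lo,hi,x0,x1,y0,y1,W=W):
    Z=W[...,2]; m=(Z>lo)&(Z<hi)&(W[...,0]>x0)&(W[...,0]<x1)&(W[...,1]>y0)&(W[...,1]<y1)
    k=cv2.connectedComponentsWithStats(m.astype(np.uint8)); 
    for i in range(1,k[0]):
        if k[2][i,4]>200:
            p=W[k[1]==i]; print(lo,k[2][i],[np.round(a,1) for a in cv2.minAreaRect(p[:,:2].astype(np.float32)*1000)],np.median(p[:,2]).round(4))
rect(.034,.05,.38,.75,-.02,.40); rect(.007,.06,.38,.75,-.02,.42); rect(.018,.032,.4,.64,-.28,-.05)
E
```

```text
grip scene 82 [ 0.53133257 -0.16660892  0.06778078] [ 0.50812434 -0.17455694  0.04538814] [ 0.5524793  -0.15013565  0.08222935]
0.034 [ 262    0   43   98 2053] [array([641. , 127.5]), array([20.7, 90.9]), np.float64(12.9)] 0.0429
0.034 [374  81  18  92 361] [array([741.7,  49.5]), array([16.5, 96.4]), np.float64(0.1)] 0.0403
0.007 [   55     0   273   144 28696] [array([542.1, 132.7]), array([261.1, 154.1]), np.float64(12.6)] 0.013
0.007 [370  81  22  92 706] [array([741.6,  48.4]), array([16.7, 98.6]), np.float64(0.1)] 0.0344
0.018 [ 127  252  128   74 2907] [array([ 501.6, -178.2]), array([151.2, 116.9]), np.float64(7.9)] 0.025invalid input at $[0]: expected keys dx, dy, dz, ax, ay, az, fingers
```

View pics/both1.png

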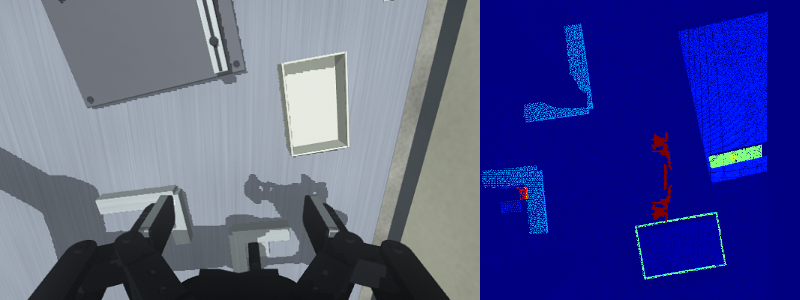

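The wrist picture is unchanged because the row was refused: every key has to be given. Repeating the move with all of them.

```bash
python3 -m inch '[{"dx":0.05,"dy":-0.03,"dz":-0.04,"ax":0,"ay":0,"az":0,"fingers":1},{"dx":0.1,"dy":-0.06,"dz":-0.08,"ax":0,"ay":0,"az":0,"fingers":1},{"dx":0.14,"dy":-0.09,"dz":-0.12,"ax":0,"ay":0,"az":0,"fingers":1},{"dx":0.14,"dy":-0.09,"dz":-0.12,"ax":0,"ay":0,"az":0,"fingers":1},{"dx":0.14,"dy":-0.09,"dz":-0.12,"ax":0,"ay":0,"az":0,"fingers":1}]'
cat > look.py <<'E'
from h import *
im,d=bot.read_camera("scene"); np.savez("scene1.npz",im=im,W=world("scene",d))
cal=bot.get_calibration("wrist"); im,d=bot.read_camera("wrist"); W=world("wrist",d,cal); np.savez("wrist1.npz",im=im,W=W)
Z=W[...,2]
H=np.zeros((500,700),np.uint8); q=W[~np.isnan(Z)]
ix=((q[:,0]-.38)*1000).astype(int); iy=((q[:,1]+.30)*1000).astype(int); ok=(ix>=0)&(ix<500)&(iy>=0)&(iy<700)
H[ix[ok],iy[ok]]=np.clip(q[ok,2]*3000,0,255)
cv2.imwrite("pics/both2.png",np.hstack([cv2.resize(im,(480,300)),cv2.resize(cv2.applyColorMap(H,2)[:,:],(420,300))])[:, :800+100][:, :800])
def rect(lo,hi,x0,x1,y0,y1,W=W):
    Z=W[...,2]; m=(Z>lo)&(Z<hi)&(W[...,0]>x0)&(W[...,0]<x1)&(W[...,1]>y0)&(W[...,1]<y1)
    k=cv2.connectedComponentsWithStats(m.astype(np.uint8)); 
    for i in range(1,k[0]):
        if k[2][i,4]>150:
            p=W[k[1]==i]; r=cv2.minAreaRect(p[:,:2].astype(np.float32)*1000); print(lo,k[2][i],[np.round(a,1) for a in r],np.median(p[:,2]).round(4)); print(cv2.boxPoints(r).round(1).tolist())
rect(.038,.05,.38,.69,-.02,.45); rect(.007,.016,.38,.69,-.02,.45); rect(.018,.032,.4,.64,-.28,-.05)
W=np.load("scene1.npz")["W"]
rect(.060,.09,.48,.58,-.24,-.09,W);rect(.018,.032,.4,.64,-.28,-.05,W); rect(.034,.055,.38,.69,-.02,.45,W);
E
python3 look.py
```

```text
time: 1.58
tool_pos: [0.5852, 0.1405, 0.3524]
tcp_rot: [2.218, 2.222, 0.003]
wrist_force: [-0.5, -0.1, -0.3]
width: 1.003
0.038 [ 196   36  171  156 4341] [array([531.1, 167.6]), array([217.3, 219.6]), np.float64(13.4)] 0.0429
[[400.0, 249.3000030517578], [450.70001220703125, 35.599998474121094], [662.2000122070312, 85.9000015258789], [611.4000244140625, 299.5]]
0.007 [  178    16   202   199 22987] [array([531.4, 179.2]), array([260.6, 251.5]), np.float64(13.0)] 0.0129
[[376.1000061035156, 272.3999938964844], [432.70001220703125, 27.299999237060547], [686.5999755859375, 86.0], [630.0, 331.0]]
0.018 [ 231  288   87   53 1922] [array([ 502. , -177.8]), array([150.5, 117.2]), np.float64(8.1)] 0.025
[[419.29998779296875, -130.39999389648438], [435.70001220703125, -246.39999389648438], [584.7000122070312, -225.1999969482422], [568.2999877929688, -109.19999694824219]]
0.018 [273 201  32  36 271] [array([ 506.3, -177.3]), array([152.8, 117.3]), np.float64(7.2)] 0.0226
[[423.1000061035156, -128.8000030517578], [437.8999938964844, -245.10000610351562], [589.5, -225.89999389648438], [574.7000122070312, -109.5999984741211]]
0.034 [330 155  49  45 363] [array([541.1, 161.9]), array([218.1, 220.4]), np.float64(18.4)] 0.0399
[[402.70001220703125, 231.89999389648438], [472.5, 22.799999237060547], [679.4000244140625, 91.80000305175781], [609.7000122070312, 300.8999938964844]]
```

View pics/both2.png

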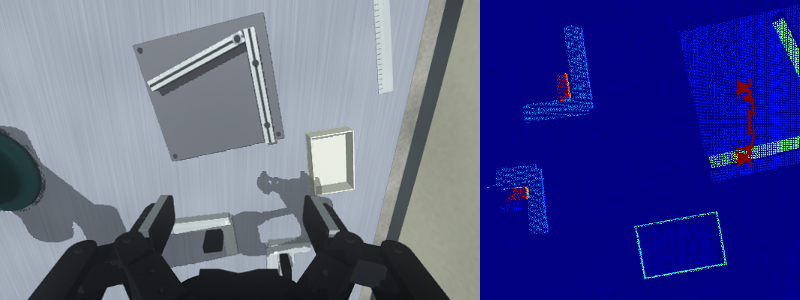

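The picture now shows the whole jig at (210,85), with the fixed rail on the right and the loose rail leaning inward at the top left.

- **Jig:** centre (0.531, 0.179), yaw 13.0°, corner about (0.596, 0.276). The measured size of 260.6 x 251.5 mm matches the 260 x 250 given.
- **Square B:** origin (0.525, -0.161), yaw 8.1°.

Next I'll move above the grip and turn 82° so the jaws close across the square's y.

```bash
python3 -m inch '[{"dx":-0.06,"dy":-0.01,"dz":0.03,"ax":0,"ay":0,"az":10,"fingers":1},{"dx":-0.12,"dy":-0.02,"dz":0.07,"ax":0,"ay":0,"az":20,"fingers":1},{"dx":-0.17,"dy":-0.03,"dz":0.11,"ax":0,"ay":0,"az":30,"fingers":1},{"dx":-0.22,"dy":-0.04,"dz":0.15,"ax":0,"ay":0,"az":40,"fingers":1},{"dx":-0.26,"dy":-0.05,"dz":0.18,"ax":0,"ay":0,"az":50,"fingers":1},{"dx":-0.3015,"dy":-0.06,"dz":0.19,"ax":0,"ay":0,"az":60,"fingers":1},{"dx":-0.3015,"dy":-0.06,"dz":0.19,"ax":0,"ay":0,"az":70,"fingers":1},{"dx":-0.3015,"dy":-0.06,"dz":0.19,"ax":0,"ay":0,"az":80,"fingers":1},{"dx":-0.3015,"dy":-0.06,"dz":0.19,"ax":0,"ay":0,"az":81.9,"fingers":1},{"dx":-0.3015,"dy":-0.06,"dz":0.19,"ax":0,"ay":0,"az":81.9,"fingers":1},{"dx":-0.3015,"dy":-0.06,"dz":0.19,"ax":0,"ay":0,"az":81.9,"fingers":1}]'
cat > chk.py <<'E'
from h import *
import sys
s=bot.read_state(); M=R.from_rotvec(s["tcp_rot"]).as_matrix()
print("t",round(s["time"],2),"pos",np.round(s["tool_pos"],4),"yaw x",np.degrees(np.arctan2(M[1,0],M[0,0])).round(2),"z",M[:,2].round(4),"F",np.round(s["wrist_force"],1),"w",round(s["width"],3),"q6",round(s["q"][5],2))
if len(sys.argv)>1:
    print("tool shift to target",(M.T@(np.array(eval(sys.argv[1]))-s["tool_pos"])).round(4))
E
python3 chk.py "(.525,-.161,.033)"
python3 - <<'E'
from h import *
im,d=bot.read_camera("wrist"); W=world("wrist",d); cv2.imwrite("pics/w3.png",im)
print("grip centre px",proj("wrist",[[.525,-.161,.075],[.525,-.161,.0]]).round(0))
im2,d2=bot.read_camera("side"); W2=world("side",d2); cv2.imwrite("pics/side3.png",im2)
for n,w in(("wrist",W),("side",W2)):
    m=(w[...,2]>.055)&(w[...,2]<.080)&(abs(w[...,0]-.525)<.05)&(abs(w[...,1]+.161)<.045); p=w[m]
    print(n,len(p), p.min(0).round(3) if len(p) else '',p.max(0).round(3) if len(p) else '')
    if len(p):print(cv2.minAreaRect(p[:,:2].astype(np.float32)*1000))
E
```

```text
time: 3.05
tool_pos: [0.5243, -0.1627, 0.1597]
tcp_rot: [3.133, 0.224, -0.004]
wrist_force: [0.7, -0.1, 0.5]
width: 0.999
t 3.05 pos [ 0.5243 -0.1627  0.1597] yaw x 8.16 z [-0.0025 -0.001  -1.    ] F [ 0.7 -0.1  0.5] w 0.999 q6 1.08
tool shift to target [ 0.0012 -0.0016  0.1267]
grip centre px [[314. 205.]
 [315. 181.]]
wrist 1398 [ 0.502 -0.175  0.055] [ 0.547 -0.15   0.078]
((525.0877075195312, -162.37869262695312), (43.8383903503418, 19.867223739624023), 7.964592456817627)
side 73 [ 0.5   -0.173  0.056] [ 0.544 -0.144  0.079]
((521.7386474609375, -156.2367706298828), (44.87456130981445, 23.175525665283203), 17.668081283569336)
```

View pics/w3.png

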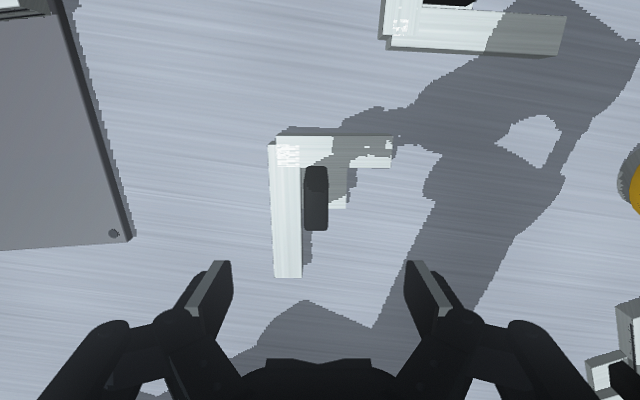

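The grip is at (316,198), between the jaws. The wrist measurement of (0.525, -0.162), yaw 8.0°, 43.8 x 19.9 mm matches the grip, so I'll descend and close.

```bash
python3 -m inch '[{"dx":0.001,"dy":-0.001,"dz":0.05,"ax":0,"ay":0,"az":0,"fingers":1},{"dx":0.001,"dy":-0.001,"dz":0.09,"ax":0,"ay":0,"az":0,"fingers":1},{"dx":0.001,"dy":-0.001,"dz":0.115,"ax":0,"ay":0,"az":0,"fingers":1},{"dx":0.001,"dy":-0.001,"dz":0.126,"ax":0,"ay":0,"az":0,"fingers":1},{"dx":0.001,"dy":-0.001,"dz":0.126,"ax":0,"ay":0,"az":0,"fingers":1},{"dx":0.001,"dy":-0.001,"dz":0.126,"ax":0,"ay":0,"az":0,"fingers":-1},{"dx":0.001,"dy":-0.001,"dz":0.126,"ax":0,"ay":0,"az":0,"fingers":-1},{"dx":0.001,"dy":-0.001,"dz":0.126,"ax":0,"ay":0,"az":0,"fingers":-1},{"dx":0.001,"dy":-0.001,"dz":0.126,"ax":0,"ay":0,"az":0,"fingers":-1},{"dx":0.001,"dy":-0.001,"dz":0.126,"ax":0,"ay":0,"az":0,"fingers":-1},{"dx":0.001,"dy":-0.001,"dz":0.126,"ax":0,"ay":0,"az":0,"fingers":-1},{"dx":0.001,"dy":-0.001,"dz":0.126,"ax":0,"ay":0,"az":0,"fingers":-1},{"dx":0.001,"dy":-0.001,"dz":0.126,"ax":0,"ay":0,"az":0,"fingers":-1}]' 70; python3 chk.py
```

```text
time: 4.78
tool_pos: [0.5258, -0.1618, 0.0348]
tcp_rot: [3.132, 0.223, -0.001]
wrist_force: [-0.1, 0.2, 5.7]
width: 0.226
t 4.78 pos [ 0.5258 -0.1618  0.0348] yaw x 8.14 z [-7.0e-04 -1.6e-03 -1.0e+00] F [-0.1  0.2  5.7] w 0.226 q6 1.09
```

The opening is 19 mm, so the grip is held. Now I'll lift, carry over the bed to a stand-off of (-12, -62) mm from home, and turn to the jig yaw.

```bash
python3 -m inch '[{"dx":0,"dy":0,"dz":-0.02,"ax":0,"ay":0,"az":0,"fingers":-1},{"dx":0,"dy":0,"dz":-0.06,"ax":0,"ay":0,"az":0,"fingers":-1},{"dx":0,"dy":0,"dz":-0.10,"ax":0,"ay":0,"az":0,"fingers":-1},{"dx":0.01,"dy":-0.04,"dz":-0.10,"ax":0,"ay":0,"az":-1,"fingers":-1},{"dx":0.02,"dy":-0.08,"dz":-0.10,"ax":0,"ay":0,"az":-2,"fingers":-1},{"dx":0.03,"dy":-0.12,"dz":-0.10,"ax":0,"ay":0,"az":-3,"fingers":-1},{"dx":0.04,"dy":-0.16,"dz":-0.10,"ax":0,"ay":0,"az":-4,"fingers":-1},{"dx":0.05,"dy":-0.20,"dz":-0.10,"ax":0,"ay":0,"az":-4.9,"fingers":-1},{"dx":0.06,"dy":-0.24,"dz":-0.10,"ax":0,"ay":0,"az":-4.9,"fingers":-1},{"dx":0.07,"dy":-0.28,"dz":-0.10,"ax":0,"ay":0,"az":-4.9,"fingers":-1},{"dx":0.079,"dy":-0.30,"dz":-0.10,"ax":0,"ay":0,"az":-4.9,"fingers":-1},{"dx":0.079,"dy":-0.312,"dz":-0.10,"ax":0,"ay":0,"az":-4.9,"fingers":-1},{"dx":0.079,"dy":-0.312,"dz":-0.10,"ax":0,"ay":0,"az":-4.9,"fingers":-1}]'; python3 chk.py "(.560,.158,.06)"
cat > meas.py <<'E'
from h import *
import sys
cal=bot.get_calibration("wrist"); im,d=bot.read_camera("wrist"); W=world("wrist",d,cal); cv2.imwrite("pics/"+sys.argv[1]+".png",im)
s=bot.read_state(); tp=s["tool_pos"]; zb=tp[2]-0.033 # square underside est
Z=W[...,2]; 
def rect(n,m):
    k=cv2.connectedComponentsWithStats(m.astype(np.uint8))
    for i in range(1,k[0]):
        if k[2][i,4]>150:
            p=W[k[1]==i]; r=cv2.minAreaRect(p[:,:2].astype(np.float32)*1000); print(n,k[2][i],[np.round(a,1) for a in r],np.median(p[:,2]).round(4))
            print("   ",cv2.boxPoints(r).round(1).tolist())
near=np.hypot(W[...,0]-tp[0],W[...,1]-tp[1])<.2
rect("square top",near&(abs(Z-(zb+.025))<.006))
reg=(W[...,0]>.36)&(W[...,0]<.70)&(W[...,1]>0)&(W[...,1]<.45)
rect("rails",reg&(Z>.038)&(Z<.048)); rect("bed",reg&(Z>.008)&(Z<.016))
E
python3 meas.py w4
```

```text
time: 6.4
tool_pos: [0.5592, 0.1583, 0.1336]
tcp_rot: [3.119, 0.358, -0.004]
wrist_force: [-0.3, -0.1, -4.2]
width: 0.227
t 6.4 pos [0.5592 0.1583 0.1336] yaw x 13.09 z [-0.0022 -0.0024 -1.    ] F [-0.3 -0.1 -4.2] w 0.227 q6 1.58
tool shift to target [0.0009 0.0003 0.0736]
square top [  234   166   219   136 14337] [array([569.7, 146.3]), array([ 83. , 115.3]), np.float64(13.2)] 0.1236
    [[516.0999755859375, 192.89999389648438], [542.5, 80.69999694824219], [623.2999877929688, 99.69999694824219], [596.9000244140625, 211.89999389648438]]
rails [  146    96   297   208 12427] [array([548.3, 172.4]), array([181.7, 219.9]), np.float64(12.9)] 0.0429
    [[435.20001220703125, 259.29998779296875], [484.3999938964844, 44.900001525878906], [661.5, 85.5], [612.2999877929688, 299.8999938964844]]
bed [  130    64   309   259 15534] [array([534.3, 180. ]), array([255., 251.]), np.float64(12.9)] 0.0128
    [[382.0, 273.8999938964844], [438.0, 29.200000762939453], [686.5999755859375, 86.0999984741211], [630.5, 330.79998779296875]]
bed [ 191  125  240  134 9661] [array([579.5, 157.8]), array([130.9, 197.7]), np.float64(26.5)] 0.0129
    [[476.79998779296875, 217.0], [565.0999755859375, 40.099998474121094], [682.2000122070312, 98.5999984741211], [593.9000244140625, 275.5]]
bed [ 366  221   53   83 3488] [array([502.8,  69.6]), array([94.8, 48.5]), np.float64(12.5)] 0.013
    [[451.29998779296875, 83.0999984741211], [461.70001220703125, 35.70000076293945], [554.2999877929688, 56.20000076293945], [543.7999877929688, 103.5]]
```

View pics/w4.png

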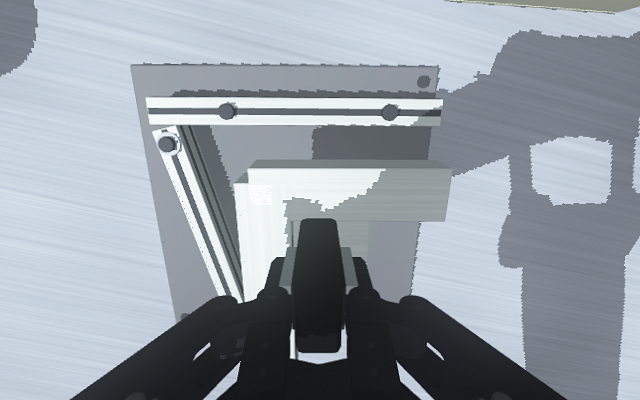

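The square is held at yaw 13.2° against 12.9° for the jig. Its heel at (245,180) is 14 mm short of the fixed rail and 63 mm short in y, clear of the leaning rail at (190,210). I'll descend to just above the bed.

```bash
python3 -m inch '[{"dx":0,"dy":0,"dz":0.03,"ax":0,"ay":0,"az":0.2,"fingers":-1},{"dx":0,"dy":0,"dz":0.06,"ax":0,"ay":0,"az":0.2,"fingers":-1},{"dx":0,"dy":0,"dz":0.078,"ax":0,"ay":0,"az":0.2,"fingers":-1},{"dx":0,"dy":0,"dz":0.084,"ax":0,"ay":0,"az":0.2,"fingers":-1},{"dx":0,"dy":0,"dz":0.085,"ax":0,"ay":0,"az":0.2,"fingers":-1},{"dx":0,"dy":0,"dz":0.085,"ax":0,"ay":0,"az":0.2,"fingers":-1}]' ; python3 chk.py "(.5592,.1583,.0475)"
python3 - <<'E'
from h import *
W=np.load("wrist1.npz")["W"]; a=np.radians(12.9); ex=np.array([np.cos(a),np.sin(a)]); ey=np.array([-ex[1],ex[0]])
p=W[(W[...,2]>.038)&(W[...,2]<.046)]; q=(p[:,:2]-[.5968,.2765])*1000; q=np.c_[q@ex,q@ey]
r=q[(q[:,0]<-25)&(q[:,0]>-230)&(q[:,1]>-90)&(q[:,1]<40)]
rr=cv2.minAreaRect(r.astype(np.float32)); print(rr,cv2.boxPoints(rr))
E
```

```text
time: 7.2
tool_pos: [0.5603, 0.1576, 0.05]
tcp_rot: [3.12, 0.351, 0.0]
wrist_force: [-0.1, 0.1, -3.6]
width: 0.226
t 7.2 pos [0.5603 0.1576 0.05  ] yaw x 12.85 z [ 3.0e-04 -2.1e-03 -1.0e+00] F [-0.1  0.1 -3.6] w 0.226 q6 1.58
tool shift to target [-0.0009 -0.0009  0.0025]
((-109.91607666015625, -16.511693954467773), (177.81532287597656, 20.833223342895508), 13.460051536560059) [[-198.8063     -27.076    ]
 [-193.95702    -47.336987 ]
 [ -21.025848    -5.9473877]
 [ -25.875137    14.313599 ]]
```

The loose rail leans in by 0.235 rad. Next I'll slide most of the way: +11 mm in jig x, then +y pushing the rail.

```bash
python3 -m inch '[{"dx":0.004,"dy":-0.010,"dz":0.001,"ax":0,"ay":0,"az":0,"fingers":-1},{"dx":0.008,"dy":-0.020,"dz":0.001,"ax":0,"ay":0,"az":0,"fingers":-1},{"dx":0.010,"dy":-0.026,"dz":0.001,"ax":0,"ay":0,"az":0,"fingers":-1},{"dx":0.010,"dy":-0.030,"dz":0.001,"ax":0,"ay":0,"az":0,"fingers":-1},{"dx":0.010,"dy":-0.034,"dz":0.001,"ax":0,"ay":0,"az":0,"fingers":-1},{"dx":0.010,"dy":-0.038,"dz":0.001,"ax":0,"ay":0,"az":0,"fingers":-1},{"dx":0.010,"dy":-0.042,"dz":0.001,"ax":0,"ay":0,"az":0,"fingers":-1},{"dx":0.010,"dy":-0.046,"dz":0.001,"ax":0,"ay":0,"az":0,"fingers":-1},{"dx":0.010,"dy":-0.050,"dz":0.001,"ax":0,"ay":0,"az":0,"fingers":-1},{"dx":0.010,"dy":-0.050,"dz":0.001,"ax":0,"ay":0,"az":0,"fingers":-1}]' ; python3 chk.py; python3 meas.py w5 | head -4
```

```text
time: 8.45
tool_pos: [0.5589, 0.2091, 0.0488]
tcp_rot: [3.12, 0.351, 0.0]
wrist_force: [-0.2, -0.1, -3.6]
width: 0.222
t 8.45 pos [0.5589 0.2091 0.0488] yaw x 12.84 z [ 5.0e-04 -1.5e-03 -1.0e+00] F [-0.2 -0.1 -3.6] w 0.222 q6 1.67
square top [  157   120   451   187 23199] [array([584.6, 181.1]), array([106.9, 221.1]), np.float64(12.7)] 0.0429
    [[508.20001220703125, 277.20001220703125], [556.7000122070312, 61.5], [661.0999755859375, 85.0], [612.5999755859375, 300.70001220703125]]
square top [  234   166   219   136 14371] [array([569.2, 197.1]), array([ 83.1, 114.9]), np.float64(12.8)] 0.0389
    [[515.9000244140625, 243.89999389648438], [541.4000244140625, 131.89999389648438], [622.4000244140625, 150.3000030517578], [596.9000244140625, 262.3999938964844]]
```

No lasting force yet. By measurement the heel is at (-3.0, -13.8) mm relative to the corner. I'll check that the rail is following.

View pics/w5.png

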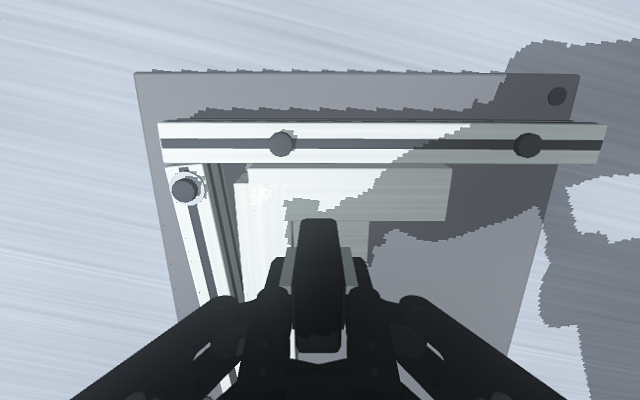

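The square is close to the fixed rail at the top (gap near row 165), and the loose rail at (205,250) has swung partly out, so it is following. I'll close most of the remaining gap and lower onto the bed.

```bash
python3 -m inch '[{"dx":0.001,"dy":-0.004,"dz":0.001,"ax":0,"ay":0,"az":0,"fingers":-1},{"dx":0.002,"dy":-0.008,"dz":0.002,"ax":0,"ay":0,"az":0,"fingers":-1},{"dx":0.002,"dy":-0.010,"dz":0.002,"ax":0,"ay":0,"az":0,"fingers":-1},{"dx":0.002,"dy":-0.012,"dz":0.002,"ax":0,"ay":0,"az":0,"fingers":-1},{"dx":0.002,"dy":-0.012,"dz":0.0025,"ax":0,"ay":0,"az":0,"fingers":-1},{"dx":0.002,"dy":-0.012,"dz":0.0025,"ax":0,"ay":0,"az":0,"fingers":-1}]' ; python3 chk.py
```

```text
time: 9.25
tool_pos: [0.5585, 0.2216, 0.0468]
tcp_rot: [3.121, 0.351, 0.001]
wrist_force: [-1.9, -1.5, 0.6]
width: 0.225
t 9.25 pos [0.5585 0.2216 0.0468] yaw x 12.82 z [ 1.e-03 -7.e-04 -1.e+00] F [-1.9 -1.5  0.6] w 0.225 q6 1.68
```

The square is on the bed (Fz rose by about 4 N). Now 1 mm increments into both rails, watching the force.

```bash
python3 -m inch '[{"dx":0.001,"dy":-0.001,"dz":0,"ax":0,"ay":0,"az":0,"fingers":-1},{"dx":0.001,"dy":-0.001,"dz":0,"ax":0,"ay":0,"az":0,"fingers":-1}]' ; python3 chk.py; python3 -m inch '[{"dx":0.001,"dy":-0.001,"dz":0,"ax":0,"ay":0,"az":0,"fingers":-1},{"dx":0.001,"dy":-0.001,"dz":0,"ax":0,"ay":0,"az":0,"fingers":-1}]' ; python3 chk.py; python3 meas.py w6
```

```text
time: 9.5
tool_pos: [0.559, 0.2225, 0.0469]
tcp_rot: [3.121, 0.35, 0.0]
wrist_force: [-2.1, -3.9, 0.5]
width: 0.224
t 9.5 pos [0.559  0.2225 0.0469] yaw x 12.81 z [ 4.0e-04 -1.1e-03 -1.0e+00] F [-2.1 -3.9  0.5] w 0.224 q6 1.69
time: 9.75
tool_pos: [0.5591, 0.2227, 0.0469]
tcp_rot: [3.119, 0.35, -0.003]
wrist_force: [-4.2, -6.8, 4.5]
width: 0.226
t 9.75 pos [0.5591 0.2227 0.0469] yaw x 12.8 z [-0.0013 -0.0028 -1.    ] F [-4.2 -6.8  4.5] w 0.226 q6 1.69
square top [  184   127   451   177 36159] [array([586.6, 181.1]), array([103.4, 220.6]), np.float64(12.7)] 0.0422
    [[511.79998779296875, 277.29998779296875], [560.4000244140625, 62.099998474121094], [661.2999877929688, 84.9000015258789], [612.7000122070312, 300.1000061035156]]
square top [291 330   6  29 152] [array([489.7, 222. ]), array([26.3,  3.2]), np.float64(12.7)] 0.0368
    [[476.6000061035156, 220.6999969482422], [477.29998779296875, 217.60000610351562], [502.8999938964844, 223.39999389648438], [502.20001220703125, 226.39999389648438]]
square top [220 361  21  33 270] [array([459.6, 257. ]), array([ 7.9, 31.5]), np.float64(
[... 1200 characters left out ...]
([156.2, 128. ]), np.float64(12.7)] 0.0129
    [[454.8999938964844, 164.89999389648438], [482.8999938964844, 39.900001525878906], [635.4000244140625, 74.19999694824219], [607.2999877929688, 199.10000610351562]]
bed [299 330  47  34 524] [array([464.9, 192.8]), array([24.1, 43.7]), np.float64(46.3)] 0.0129
    [[440.79998779296875, 199.1999969482422], [472.3999938964844, 169.0], [489.1000061035156, 186.39999389648438], [457.3999938964844, 216.60000610351562]]
bed [396 361  37  39 426] [array([448.7, 121. ]), array([52.4,  9.4]), np.float64(52.5)] 0.0129
    [[429.0, 103.0999984741211], [436.5, 97.30000305175781], [468.3999938964844, 138.89999389648438], [460.8999938964844, 144.6999969482422]]
```

View pics/w6.png

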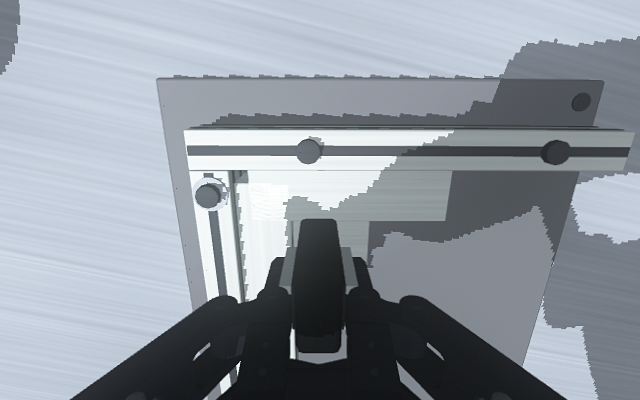

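Both rails now push back (about 5.6 N in x, 5.7 N in y). Dead reckoning puts the heel at about (0.2, -0.6) mm. The picture shows the square's edges at the fixed rail (row 170) and the loose rail (column 243). I'll measure the loose-rail angle and the heel in the jig frame.

```bash
cat > ang.py <<'E'
from h import *
a=np.radians(12.8); ex=np.array([np.cos(a),np.sin(a)]); ey=np.array([-ex[1],ex[0]]); C=np.array([.5968,.2765])
for cam in ["wrist","scene","side"]:
    cal=bot.get_calibration(cam); im,d=bot.read_camera(cam); W=world(cam,d,cal); q=(W[...,:2]-C)*1000; X=q@ex; Y=q@ey; Z=W[...,2]
    if cam!="scene" : cv2.imwrite(f"pics/a_{cam}.png",im)
    top=(Z>.038)&(Z<.050)
    def face(m,t,s,n,hi):  # extreme edge per 5mm bin
        B=[];E=[]
        for b in np.arange(n,hi,5):
            k=m&(t>=b)&(t<b+5)
            if k.sum()>6: B.append(b+2.5); E.append(np.percentile(s[k],90))
        if len(B)>3:
            f=np.polyfit(B,E,1); print(cam,len(B),"bins",B[0],B[-1],"slope deg",np.degrees(np.arctan(f[0])).round(2),"at0",f[1].round(1),"rms",np.std(np.polyval(f,B)-E).round(2))
    print("loose rail back edge"); face(top&(Y>8)&(Y<30),X,Y,-200,-25)
    print("fixed rail outer edge"); face(top&(X>8)&(X<30),Y,X,-195,-20)
    sq=(Z>.030)&(Z<.0395)
    print("square short leg outer"); face(sq&(X>-20)&(X<5),Y,X,-110,-15)
    print("square long leg outer"); face(sq&(Y>-20)&(Y<5),X,Y,-145,-15)
E
python3 ang.py
```

```text
loose rail back edge
wrist 15 bins -147.5 -27.5 slope deg 1.07 at0 18.9 rms 1.6
fixed rail outer edge
wrist 35 bins -192.5 -22.5 slope deg 0.04 at0 19.2 rms 0.15
square short leg outer
wrist 19 bins -107.5 -17.5 slope deg 0.37 at0 -2.6 rms 0.14
square long leg outer
wrist 14 bins -82.5 -17.5 slope deg -0.92 at0 -2.4 rms 0.26
loose rail back edge
fixed rail outer edge
square short leg outer
square long leg outer
loose rail back edge
side 8 bins -187.5 -47.5 slope deg 0.49 at0 21.8 rms 1.04
fixed rail outer edge
square short leg outer
side 4 bins -42.5 -17.5 slope deg -3.8 at0 -2.6 rms 1.45
square long leg outer
side 9 bins -137.5 -17.5 slope deg 0.14 at0 -1.8 rms 1.65
```

Both square edges read flush: the -2 mm offset is just the 90th-percentile bias. The rail reads 0.5 to 1.1° inward, so I'll push about 1 mm more to seat it firmly, then recheck.

```bash
python3 -m inch '[{"dx":0.001,"dy":-0.002,"dz":0,"ax":0,"ay":0,"az":0,"fingers":-1},{"dx":0.001,"dy":-0.002,"dz":0,"ax":0,"ay":0,"az":0,"fingers":-1},{"dx":0.001,"dy":-0.002,"dz":0,"ax":0,"ay":0,"az":0,"fingers":-1},{"dx":0.001,"dy":-0.002,"dz":0,"ax":0,"ay":0,"az":0,"fingers":-1}]' ; python3 chk.py; python3 ang.py | grep -v scene
python3 - <<'E'
import cv2; im=cv2.imread("pics/a_side.png")
from h import *
p=proj("side",[[.53,.2,.03]])[0].astype(int); print(p); y,x=max(0,p[1]-80),max(0,p[0]-110)
cv2.imwrite("pics/sidecrop.png",cv2.resize(im[y:y+160,x:x+220],None,fx=3.5,fy=3.5,interpolation=cv2.INTER_CUBIC))
E
```

```text
time: 10.45
tool_pos: [0.5591, 0.223, 0.0471]
tcp_rot: [3.117, 0.349, -0.005]
wrist_force: [-3.5, -9.5, 4.1]
width: 0.223
t 10.45 pos [0.5591 0.223  0.0471] yaw x 12.79 z [-0.0028 -0.0056 -1.    ] F [-3.5 -9.5  4.1] w 0.223 q6 1.69
loose rail back edge
wrist 15 bins -147.5 -27.5 slope deg 0.92 at0 18.8 rms 1.56
fixed rail outer edge
wrist 35 bins -192.5 -22.5 slope deg 0.05 at0 19.2 rms 0.14
square short leg outer
wrist 19 bins -107.5 -17.5 slope deg 0.38 at0 -2.6 rms 0.17
square long leg outer
wrist 14 bins -82.5 -17.5 slope deg -1.07 at0 -2.5 rms 0.23
loose rail back edge
fixed rail outer edge
square short leg outer
square long leg outer
loose rail back edge
side 4 bins -192.5 -132.5 slope deg -1.88 at0 17.4 rms 1.02
fixed rail outer edge
square short leg outer
square long leg outer
side 6 bins -137.5 -32.5 slope deg 2.03 at0 0.3 rms 2.98
[279 250]
```

View pics/sidecrop.png

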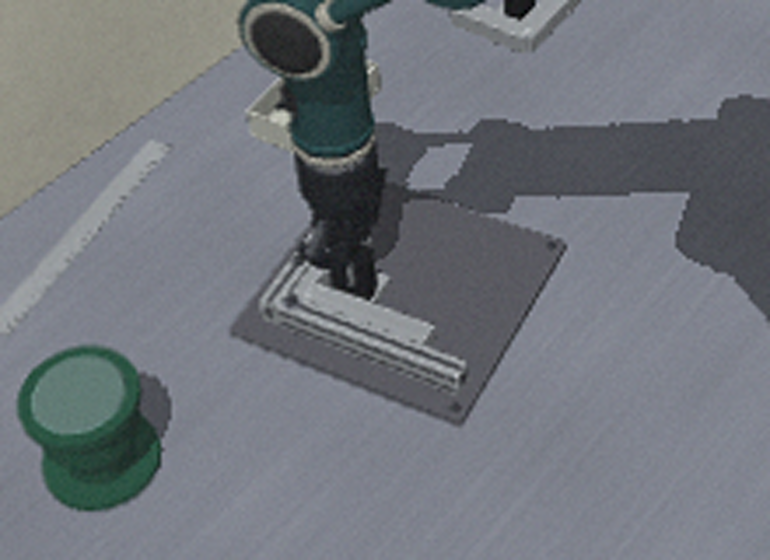

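The side crop shows the square flush along the loose rail at (370,330), still in the gripper, with the lamp undisturbed at (80,420). To be sure of the x contact beyond friction, I'll bias a little more in +x, hold, and check that it stays put.

```bash
python3 -m inch '[{"dx":0.002,"dy":-0.002,"dz":0,"ax":0,"ay":0,"az":0,"fingers":-1},{"dx":0.002,"dy":-0.002,"dz":0,"ax":0,"ay":0,"az":0,"fingers":-1},{"dx":0.002,"dy":-0.002,"dz":0,"ax":0,"ay":0,"az":0,"fingers":-1},{"dx":0.002,"dy":-0.002,"dz":0,"ax":0,"ay":0,"az":0,"fingers":-1},{"dx":0.002,"dy":-0.002,"dz":0,"ax":0,"ay":0,"az":0,"fingers":-1},{"dx":0.002,"dy":-0.002,"dz":0,"ax":0,"ay":0,"az":0,"fingers":-1}]' ; python3 chk.py; python3 ang.py | grep wrist;  python3 chk.py
```

```text
time: 11.35
tool_pos: [0.5592, 0.2231, 0.0473]
tcp_rot: [3.114, 0.348, -0.011]
wrist_force: [-6.3, -10.3, 7.8]
width: 0.226
t 11.35 pos [0.5592 0.2231 0.0473] yaw x 12.76 z [-0.0063 -0.0091 -0.9999] F [ -6.3 -10.3   7.8] w 0.226 q6 1.69
wrist 15 bins -147.5 -27.5 slope deg 0.94 at0 18.9 rms 1.54
wrist 35 bins -192.5 -22.5 slope deg 0.1 at0 19.4 rms 0.17
wrist 19 bins -107.5 -17.5 slope deg 0.05 at0 -3.2 rms 0.11
wrist 14 bins -82.5 -17.5 slope deg -1.12 at0 -2.5 rms 0.35
t 11.5 pos [0.5592 0.2231 0.0473] yaw x 12.76 z [-0.0063 -0.0091 -0.9999] F [ -6.1 -10.1   7.2] w 0.226 q6 1.69
```

The x force rose to about 8 N without motion, so both contacts are firm and the pose is steady. Handing in.

```bash
python3 -c "
from workcell import bot
print(bot.finish_job())"; python3 chk.py
```

```text
the job is handed in; nothing more can be done
None
the job is handed in; nothing more can be done
```

I gripped the nearest of the three squares by its black grip, lifted it onto the jig bed and pressed it into the corner. That swung the loose rail out from about 0.235 rad to square. I handed the job in at about 11.5 s, still gripping and pushing; no verdict is reported.

**Last checks before handing in:**
- **Position:** the heel was within about 1 mm of the corner by dead reckoning and image edges, and the tool's yaw was within about 0.1° of the jig's. The square was down on the bed; the tool leaned about 0.01 rad.
- **Push:** about 8 N into the fixed rail and 8.5 N into the loose rail. Extra push raised the force by several newtons but moved the tool only about 0.1 mm. The grip opening was steady at 19 mm.
- **Bystanders:** the lamp looked undisturbed in the last side view. I did not re-measure the beacon or the bin, but the arm was not taken near them.

**Where the checks disagreed:** the loose rail's angle was only measured roughly. The wrist camera gave +0.9° with 1.5 mm of scatter. The side camera gave between +0.5° and -1.9° from a few sparse points. These all stay within the 2° limit, though -1.9° only just, and the measured contact agrees with the rail lying flush against the square.

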